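Leak-check a capped sample bottle: tighten the cap, hold the probe on it

TASK

The cap of the green-capped sample bottle is loose: screw it clockwise fully home. Then lift the yellow leak probe out of its stand and hold it upright with its sprung brass tip gently on the white disc in the middle of the green cap, so that the tip is pushed in about half-way and not bottomed. Finish while still holding the probe there, and leave the blue-capped bottle and everything else as they are.

Things in the scene. Friction and masses are not known exactly. Their poses are not given: they have to be found in the camera images.
- bottle_green: Bottle to check: amber glass, 36 mm wide, in a round dark clamp stand (76 mm wide) fixed to the desk. Origin: centre of the stand's underside, z up. Its green ribbed cap (40 mm diameter, 92 to 116 mm above origin) is captive and turns about the vertical through the origin. Beside the glass is free room down to the stand's jaws (top 40 mm above origin, reaching 29 mm from the axis).
- cap_green (a joint): Angle of the green cap, rad: 0 = fully home at its stop (white line on the cap above the white line on the glass), growing anticlockwise seen from above as it is unscrewed, up to 1.35. Starts 0.8 to 1.25 open. About 0.06 N m of friction; it does not rise or fall as it turns and stays where it is left.
- green_spot (a point): Centre of the white disc (14 mm diameter) in the middle of the flat top of the green cap, on the cap's top face, 116 mm above the bottle's origin; z up.
- probe: Leak probe, about 90 g. Yellow handle 24 x 24 mm, 70 mm long; origin: centre of the handle; z along the probe from tip to top, x, y square to the sides. Steel shaft (10 mm) 35 to 85 mm below the origin, then the brass tip to 100 mm below. Starts with its shaft in the stand's tube, leaning 18 degrees (+-4 of play) along its x to the stand's -x, y level. Drawn 70 mm along its axis it is free.
- probe_tip (a point): The end point of the probe's sprung brass tip, 100 mm below the handle's centre when not pushed in; moves with the tip.
- plunger (a joint): How far the sprung tip is pushed into the probe, m: 0 = fully out, 0.010 = bottomed. The spring gives about 1 N as it begins to move and 4 N when bottomed.
- probe_stand: The probe's stand, fixed in the grey metal tray (floor 2 mm above the desk, walls 52 mm high): black foot 86 x 64 x 10 mm and an aluminium tube, 26 mm outside, 13 mm bore, 80 mm long, leaning 18 degrees to the stand's -x. Origin: centre of the foot's underside, z up. The tube's rim is centred 11 mm towards -x and 86 mm above the origin.
- bottle_blue: A second bottle and stand like the green one but with a blue cap; must be left alone. Origin: centre of the stand's underside.
- blue_mark (a point): The white mark on the side of the blue cap, 20 mm from the cap's axis and 104 mm above the stand's underside; it moves if the blue cap is turned.
- masking_tape: Bystander: roll of masking tape lying flat, 96 mm wide, 25 mm high. Origin: centre of its underside.
- vial_c: Bystander: vial with blue cap, 28 mm wide, 58 mm high. Origin: centre of its underside.
- vial_a: Bystander: vial with black cap, 23 mm wide, 46 mm high. Origin: centre of its underside.
- septa_tin: Bystander in the tray: flat tin, 67 mm wide, 26 mm high. Origin: centre of its underside.
There are look-alikes about, which are no part of the job. Leave any pink look-alike of the bottle_green alone.

How it is judged:
On the way, in this order (a step that is already met when the one before it is completed fails the run):
1. the green cap is screwed fully home (value of joint cap_green below 0.1 rad), for 0.2 s.
2. the probe is held in the fingers, clear of its stand (distance of probe from where it was at the start of the episode above 0.06 m and contact force between probe and the fingers above 1 N and contact force between probe and probe_stand below 0.05 N), for 0.2 s.
At the end, for the whole second after the job is handed in: The program finishes with the probe in the fingers and pressed on the green cap: cap within 0.1 rad of fully home, probe tip within 7 mm of the centre of the white disc, probe upright within 8 degrees and still, its sprung tip pushed in by 1.5 to 9 mm (of 10), pressing with 0.5 to 6 N (value of joint cap_green below 0.1 rad and horizontal distance between probe_tip and green_spot below 0.007 m and distance between probe_tip and green_spot below 0.008 m and angle between probe's own z axis and vertical below 0.14 rad and height (world z) of probe above 0.19 m and value of joint plunger between 0.0015 and 0.009 m and contact force between probe and bottle_green between 0.5 and 6 N and contact force between probe and the fingers above 1 N and linear speed of probe below 0.02 m/s); the arm keeps its last pose, push and grip.
It fails at once if the probe is pressed hard on the bottle (over 12 N) (contact force between probe and bottle_green above 12 N).
It fails at once if the blue cap is turned (distance of blue_mark from where it was at the start of the episode above 0.006 m).
It fails at once if a bystander is moved by more than 25 mm (distance of any of masking_tape, vial_c, vial_a, septa_tin from where it was at the start of the episode above 0.025 m).
It also fails if it takes over 46 s, if anything falls off the work surface, if the arm or the gripper's body presses on something with over 40 N, if the wrist force passes 120 N, or if a joint passes its speed limit or range.

ROBOT

A 6-joint arm with a two-finger parallel gripper is mounted at the origin on a cart in front of the work surface, level with it; the furniture and walls round the work are solid. World frame = base frame: x ahead of the robot, y to its left, z up, the work surface at z = 0. Lengths are in m, angles in rad, forces in N, time in s.
With the tool pointing down it reaches from about 0.275 to 0.75 m from the base axis. Payload 10.2 kg.
Tool frame: the origin (TCP) lies midway between the tips of the shut fingers; the grasp point (between the pads) lies 19 mm behind it; z points along the fingers, y is the line along which they close (so a half turn about z gives the same grasp; the last joint's range is limited). The gripper opens to 88 mm and grips with 3 to 60 N. Pads are 18 mm wide; open, the fingers measure 123 mm over their backs; the gripper's body (75 mm by 187 mm) begins 45 mm behind the grasp point.
Start: joints at [0.957, 0.313, 1.498, -0, 1.331, -0.223], TCP at [0.2, 0.485, 0.239] pointing down, gripper open.
Joint ranges: [-2.94, 2.94], [-0.97, 2.17], [0.19, 2.56], [-1.23, 4.37], [0.02, 3.11], [-2.88, 2.88]. Speed limits (rad/s): [2.39, 2.39, 3.01, 3.14, 3.14, 3.14].

INTERFACE

Orientations are given as a rotation vector (axis times angle).
In Python, from rig import readout, optics, job_done gives the robot as it stands.
- The arm moves only by the tool send_rows, never from a script. Its argument "commands" is a list of rows, each an object of numbers: "hand": the gripper's target within -1 to 1 (shut at 1, half-way at 0, fully open at -1); "dx", "dy", "dz": the shift along the tool's x, y, z in mm; "yaw": the turn about the tool's z in degrees. A call has 1 to 10 rows; each row is the pose to reach, as a shift and turn from the pose commanded when the call began, along the tool's axes at that moment; what a row does not reach only later rows make up. A row lasts 1/10 s, in which the tool goes at most 50 mm and 8.59 degrees, less where a joint would pass 70% of its speed; a pose out of reach is approached as far as the arm can. A call with a gripper value outside its range is refused whole. The fingers move at their own pace and stop on an object; "squeeze" is the grip in N (left out, the last holds). Time passes only in rows, so rows that repeat a pose let the fingers close. It gives the time, the measured TCP pose, the force, the opening and the grip force at its end, in the units of the state.
- readout.observe(): the state, without advancing time (a new reading comes with each control period).
- optics.grab_frame(name): name is "scene" or "side" or "wrist"; returns a dict with "frame" (420x560x3 uint8, red, green, blue), "range_z" (420x560 float32, m along the optical axis (not along the pixel's ray), 0 where there is no reading), "K" (3x3 intrinsics, pixels), "extrinsics" (4x4, takes a point from camera to world coordinates); the wrist camera has in their place "hand_eye" (4x4, takes a point from camera to tool coordinates, whose origin is the TCP and whose axes are the flange's). Camera axes: x right, y down, z forward; pixel columns grow to the right and rows downward; lengths in m; the calibration is good to about 2 mm. A picture is of the moment at which its call begins: read the wrist's pose just before it.
- job_done(): hands the job in; it is judged then, once.
The state is a dict: "t": time; "q": joint angles; "qvel": joint speeds; "tau": joint torques, N m; "tool_pos": TCP position; "tcp_rot": TCP orientation; "wrist_force": force on the tool from outside, world axes, zero at the start; "moment": the same for the moment, N m; "opening": opening from 0.0 (shut) to 1.0 (fully open); "gripper_force": force on a finger pad.
Only numpy, scipy, OpenCV 4.12 (cv2) and the standard library are available. Lean on these libraries where they do the work, as an engineer would, in place of code of your own. Each camera call takes 0.05 s, during which the arm holds its last target. There are 200 camera calls.

## Working session

There is one attempt and no reset: what is moved stays moved. The work goes in short steps, Python scripts to look and compute and a tool call to move; the robot and the scene stay as the last step left them, time stands still between calls to the robot, and variables do not carry over. Pictures are saved under pics/ and viewed, at most 10 in all, crops included, and the job is handed in when it is done.

Besides the shell and the picture viewer there is one more tool, called after "Request:" as name([rows], argument=value, ...), one row to a line, values as JSON. send_rows: Moves the arm, as the interface text tells. Its arguments: {"type":"object","properties":{"commands":{"type":"array"},"squeeze":{"type":"number"}},"required":["commands"]}

```bash
ls; mkdir -p pics
python3 - <<'E'
from rig import readout, optics
import cv2,numpy as np
s=readout.observe();print({k:np.round(v,3).tolist() for k,v in s.items()})
for n in("scene","side","wrist"):
    f=optics.grab_frame(n);np.savez(f"pics/{n}0.npz",**f)
    cv2.imwrite(f"pics/{n}0.png",f["frame"][:,:,::-1])
    print(n,f["K"].round(1).tolist(),f.get("extrinsics",f.get("hand_eye")).round(3).tolist())
E
```

```text
pics
{'t': 0.0, 'q': [0.957, 0.313, 1.498, -0.0, 1.331, -0.223], 'qvel': [0.001, -0.001, 0.002, -0.001, 0.0, -0.002], 'tau': [0.001, -40.22, -25.226, 0.069, 0.035, -0.0], 'tool_pos': [0.2, 0.485, 0.238], 'tcp_rot': [-0.61, -3.081, 0.002], 'wrist_force': [0.366, -1.296, -0.292], 'moment': [0.011, 0.011, 0.048], 'gripper_force': 0.0, 'opening': 1.0}
scene [[404.8, 0.0, 277.3], [0.0, 404.8, 211.9], [0.0, 0.0, 1.0]] [[-0.879, -0.368, 0.302, 0.218], [-0.476, 0.686, -0.55, 0.25], [-0.005, -0.627, -0.779, 0.908], [0.0, 0.0, 0.0, 1.0]]
side [[385.6, 0.0, 272.4], [0.0, 385.6, 207.8], [0.0, 0.0, 1.0]] [[-0.914, -0.311, 0.259, 0.224], [-0.405, 0.704, -0.584, 0.354], [-0.001, -0.639, -0.769, 1.015], [0.0, 0.0, 0.0, 1.0]]
wrist [[328.0, 0.0, 280.4], [0.0, 328.0, 203.5], [0.0, 0.0, 1.0]] [[0.0, -0.951, -0.309, 0.081], [1.0, 0.0, 0.0, 0.001], [-0.0, -0.309, 0.951, -0.145], [0.0, 0.0, 0.0, 1.0]]
```

View pics/scene0.png

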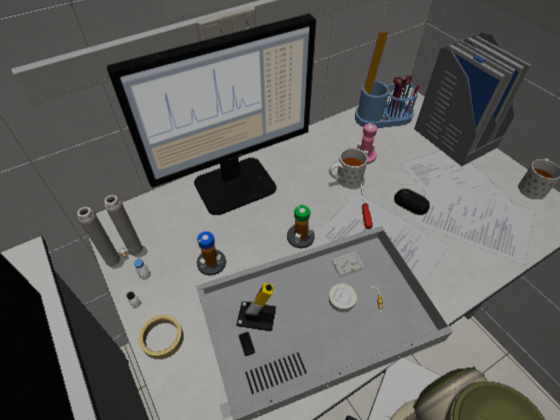

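View pics/side0.png

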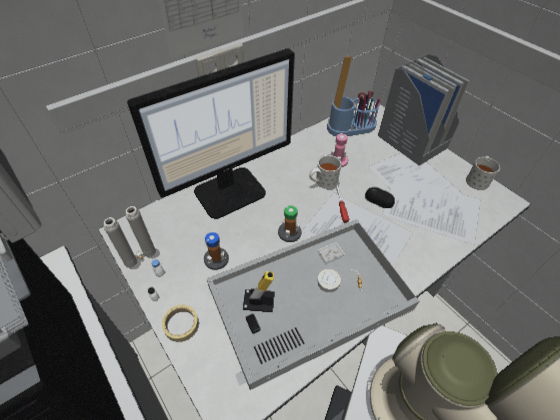

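The scene view shows the green cap at about (302,212), blue cap at (206,240), yellow probe at (264,295) in the tray, and the pink look-alike at (370,140). The side view agrees, with the green cap at (291,212) and probe at (266,280).

```bash
cat > h.py <<'E'
import numpy as np,cv2
from scipy.spatial.transform import Rotation as R
def load(n):
    return dict(np.load(f"pics/{n}.npz"))
def pts(f,T,m):
    v,u=np.nonzero(m&(f["range_z"]>0));z=f["range_z"][v,u];K=f["K"]
    P=np.c_[(u-K[0,2])/K[0,0]*z,(v-K[1,2])/K[1,1]*z,z]
    return P@T[:3,:3].T+T[:3,3],u,v
def ray(f,T,u,v,h):
    d=T[:3,:3]@np.array([(u-f["K"][0,2])/f["K"][0,0],(v-f["K"][1,2])/f["K"][1,1],1]);return T[:3,3]+d*(h-T[2,3])/d[2]
def hsv(f,lo,hi):
    return cv2.inRange(cv2.cvtColor(f["frame"],cv2.COLOR_RGB2HSV),np.array(lo),np.array(hi))>0
def tool(s):
    T=np.eye(4);T[:3,:3]=R.from_rotvec(s["tcp_rot"]).as_matrix();T[:3,3]=s["tool_pos"];return T
E
python3 - <<'E'
from h import *
for n in("scene0","side0"):
    f=load(n);T=f["extrinsics"]
    for c,lo,hi in(("green",(50,120,60),(75,255,255)),("blue",(105,150,80),(125,255,255)),("yellow",(22,180,90),(32,255,255))):
        m=hsv(f,lo,hi);nn,l,st,ce=cv2.connectedComponentsWithStats(m.astype(np.uint8))
        for i in range(1,nn):
            if st[i,4]>25:
                P,u,v=pts(f,T,l==i);print(n,c,st[i].tolist(),"mean",P.mean(0).round(3),"min",P.min(0).round(3),"max",P.max(0).round(3))
                if c=="green":
                    t=P[P[:,2]>P[:,2].max()-.006];print("  top",t.mean(0).round(4),((t.max(0)+t.min(0))/2).round(4),len(t))
                if c=="yellow":
                    w,V=np.linalg.eigh(np.cov(P.T));print("  ax",V[:,2].round(3),w)
    cv2.imwrite(f"pics/{n}_crop.png",cv2.resize(f["frame"][190:350,180:340,::-1],(640,640))[:600])
    # black foot of probe stand
    m=hsv(f,(0,0,0),(179,255,45));P,u,v=pts(f,T,m);k=(P[:,2]<.025)&(P[:,2]>.004);
    x=np.zeros(m.shape,np.uint8);x[v[k],u[k]]=1
    nn,l,st,ce=cv2.connectedComponentsWithStats(x)
    for i in range(1,nn):
        if st[i,4]>60:
            P,_,_=pts(f,T,l==i);print("dark",st[i].tolist(),P.mean(0).round(3),cv2.minAreaRect(P[:,:2].astype(np.float32)))
E
```

```text
scene0 green [295, 205, 15, 14, 128] mean [ 0.471 -0.34   0.115] min [ 0.454 -0.36   0.106] max [ 0.491 -0.325  0.12 ]
  top [ 0.472  -0.3416  0.1163] [ 0.4726 -0.3423  0.1168] 103
scene0 blue [197, 232, 17, 14, 139] mean [ 0.639 -0.157  0.115] min [ 0.621 -0.176  0.104] max [ 0.658 -0.14   0.119]
scene0 yellow [255, 283, 18, 23, 213] mean [ 0.438 -0.085  0.133] min [ 0.421 -0.105  0.091] max [ 0.457 -0.076  0.162]
  ax [-0.266 -0.206  0.942] [1.77346225e-05 4.60264304e-05 4.63920957e-04]
dark [415, 125, 49, 40, 260] [ 0.232 -0.875  0.016] ((0.2375573217868805, -0.8781867623329163), (0.009931888431310654, 0.20824779570102692), 60.51896667480469)
dark [195, 158, 81, 57, 2662] [ 0.725 -0.407  0.012] ((0.731718122959137, -0.41687870025634766), (0.2141129970550537, 0.16771292686462402), 55.9935302734375)
dark [395, 194, 34, 21, 206] [ 0.241 -0.577  0.017] ((0.24297192692756653, -0.5822532773017883), (0.02595924213528633, 0.09785596281290054), 84.67521667480469)
dark [237, 305, 38, 26, 606] [ 0.453 -0.08   0.012] ((0.4607870578765869, -0.08342817425727844), (0.0820869579911232, 0.06128023
[... 431 characters left out ...]
13] min [ 0.621 -0.175  0.097] max [ 0.658 -0.137  0.121]
dark [194, 168, 71, 50, 1974] [ 0.726 -0.404  0.014] ((0.7309367656707764, -0.4146372377872467), (0.2142244428396225, 0.16722780466079712), 55.55864715576172)
dark [365, 191, 29, 17, 142] [ 0.24  -0.576  0.017] ((0.24385428428649902, -0.5816983580589294), (0.026114966720342636, 0.09738839417695999), 80.94049072265625)
dark [243, 290, 31, 22, 391] [ 0.454 -0.077  0.013] ((0.46092459559440613, -0.08023194223642349), (0.08108972012996674, 0.05948546156287193), 18.56926727294922)
dark [246, 315, 13, 18, 136] [ 0.446 -0.011  0.02 ] ((0.4454847574234009, -0.010941416025161743), (0.02119927480816841, 0.04477987438440323), 48.446929931640625)
```

```bash
cat >> h.py <<'E'
def go(x,y,z,heading=None):
    "tool-axis shift (mm) and yaw (deg) from measured pose to target TCP; heading=world angle (deg) of tool x"
    from rig import readout
    s=readout.observe();T=tool(s);d=T[:3,:3].T@(np.array([x,y,z])-T[:3,3])*1000
    h=np.degrees(np.arctan2(T[1,0],T[0,0]));print("heading",h.round(1),"shift",d.round(1),"yaw",None if heading is None else round((h-heading+180)%360-180,1),"q",np.round(s["q"],2))
E
python3 - <<'E'
from h import *
f=load("scene0");P,u,v=pts(f,f["extrinsics"],f["range_z"]>0)
for c in((.472,-.342,.1),(.44,-.085,.06)):
    d=np.hypot(P[:,0]-c[0],P[:,1]-c[1]);k=(P[:,2]>c[2])&(d<.25)&(d>.035)
    a=np.degrees(np.arctan2(P[:,1]-c[1],P[:,0]-c[0]))
    for b in range(-180,180,30):
        j=k&(a>=b)&(a<b+30)
        if j.any(): i=np.argmin(np.where(j,d,9));print(c,b,d[i].round(3),P[i].round(3),P[j,2].max().round(3))
go(.472,-.342,.20,110)
E
```

```text
(0.472, -0.342, 0.1) -60 0.23 [ 0.664 -0.468  0.466] 0.472
(0.472, -0.342, 0.1) -30 0.231 [ 0.674 -0.454  0.463] 0.472
(0.472, -0.342, 0.1) 30 0.228 [ 0.631 -0.178  0.111] 0.12
(0.472, -0.342, 0.1) 90 0.238 [ 0.429 -0.108  0.151] 0.164
(0.44, -0.085, 0.06) -90 0.241 [ 0.468 -0.324  0.096] 0.119
(0.44, -0.085, 0.06) -30 0.194 [ 0.623 -0.15   0.099] 0.12
heading 157.6 shift [-566.7 -661.2   38.8] yaw 47.6 q [ 0.96  0.31  1.5   0.    1.33 -0.22]
```

Request:
send_rows([
  {"dx": -30, "dy": -35, "hand": -1},
  {"dx": -65, "dy": -75},
  {"dx": -98, "dy": -114},
  {"dx": -130, "dy": -152},
  {"dx": -162, "dy": -190},
  {"dx": -195, "dy": -228},
  {"dx": -228, "dy": -266},
  {"dx": -260, "dy": -304},
  {"dx": -292, "dy": -341},
  {"dx": -325, "dy": -379},
])

```text
invalid input
```

Request:
send_rows([
  {"dx": -32, "dy": -38},
  {"dx": -65, "dy": -75},
  {"dx": -97, "dy": -113},
  {"dx": -129, "dy": -150},
  {"dx": -161, "dy": -188},
  {"dx": -193, "dy": -225},
  {"dx": -222, "dy": -258},
  {"dx": -242, "dy": -282, "dz": 10},
  {"dx": -242, "dy": -282, "dz": 18},
  {"dx": -242, "dy": -282, "dz": 18},
])

```text
invalid input
```

```bash
cat >> h.py <<'E'
def wrist(name):
    from rig import readout,optics
    s=readout.observe();f=optics.grab_frame("wrist");T=tool(s)@f["hand_eye"];f["T"]=T;np.savez(f"pics/{name}.npz",**f)
    cv2.imwrite(f"pics/{name}.png",f["frame"][:,:,::-1]);return f,T
E
python3 - <<'E'
from h import *
f,T=wrist("w1")
m=hsv(f,(50,110,40),(75,255,255));nn,l,st,ce=cv2.connectedComponentsWithStats(m.astype(np.uint8))
for i in range(1,nn):
    if st[i,4]>50:
        P,u,v=pts(f,T,l==i);t=P[P[:,2]>P[:,2].max()-.006];print(st[i],t.mean(0),cv2.minEnclosingCircle(t[:,:2].astype(np.float32)),P[:,2].max())
go(.472,-.342,.085)
E
```

```text
heading 157.6 shift [-566.7 -661.2  153.8] yaw None q [ 0.96  0.31  1.5  -0.    1.33 -0.22]
```

View pics/w1.png

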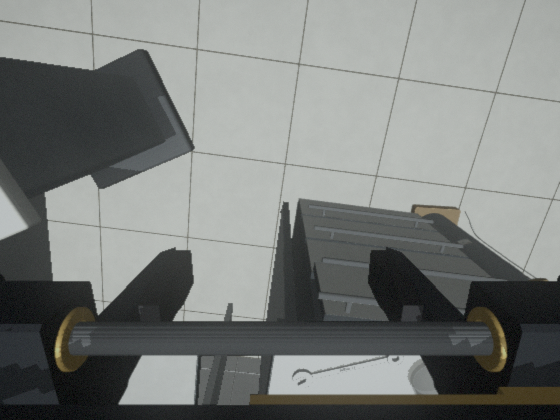

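The call was refused, most likely because rows need every field. The wrist still sees only the floor and a rack beside the desk, with the fingers at (150,280) and (400,280).

Request:
send_rows([
  {"dx": -30, "dy": -35, "dz": 0, "yaw": 0, "hand": -1},
  {"dx": -65, "dy": -75, "dz": 0, "yaw": 0, "hand": -1},
  {"dx": -98, "dy": -114, "dz": 0, "yaw": 0, "hand": -1},
  {"dx": -130, "dy": -152, "dz": 0, "yaw": 0, "hand": -1},
  {"dx": -162, "dy": -190, "dz": 0, "yaw": 0, "hand": -1},
  {"dx": -195, "dy": -228, "dz": 0, "yaw": 0, "hand": -1},
  {"dx": -228, "dy": -266, "dz": 0, "yaw": 0, "hand": -1},
  {"dx": -260, "dy": -304, "dz": 0, "yaw": 0, "hand": -1},
  {"dx": -292, "dy": -341, "dz": 0, "yaw": 0, "hand": -1},
  {"dx": -325, "dy": -379, "dz": 0, "yaw": 0, "hand": -1},
])

```text
t: 1.2
tool_pos: [0.3552, 0.0121, 0.239]
tcp_rot: [0.61, 3.081, 0.0]
wrist_force: [0.9, -0.4, -0.4]
opening: 0.997
gripper_force: 0.0
```

Request:
send_rows([
  {"dx": -32, "dy": -38, "dz": 0, "yaw": 0, "hand": -1},
  {"dx": -65, "dy": -75, "dz": 0, "yaw": 0, "hand": -1},
  {"dx": -97, "dy": -113, "dz": 0, "yaw": 0, "hand": -1},
  {"dx": -129, "dy": -150, "dz": 0, "yaw": 0, "hand": -1},
  {"dx": -161, "dy": -188, "dz": 0, "yaw": 0, "hand": -1},
  {"dx": -193, "dy": -225, "dz": 0, "yaw": 0, "hand": -1},
  {"dx": -222, "dy": -258, "dz": 0, "yaw": 0, "hand": -1},
  {"dx": -242, "dy": -282, "dz": 10, "yaw": 0, "hand": -1},
  {"dx": -242, "dy": -282, "dz": 18, "yaw": 0, "hand": -1},
  {"dx": -242, "dy": -282, "dz": 18, "yaw": 0, "hand": -1},
])

```text
t: 2.2
tool_pos: [0.4709, -0.3383, 0.2191]
tcp_rot: [-0.61, -3.079, -0.003]
wrist_force: [-0.3, 0.0, 1.0]
opening: 1.003
gripper_force: 0.0
```

Run:
```python
from h import *
f,T=wrist("w2")
m=hsv(f,(50,110,40),(75,255,255));nn,l,st,ce=cv2.connectedComponentsWithStats(m.astype(np.uint8))
for i in range(1,nn):
    if st[i,4]>50:
        P,u,v=pts(f,T,l==i);t=P[P[:,2]>P[:,2].max()-.006];print(st[i],t.mean(0),cv2.minEnclosingCircle(t[:,:2].astype(np.float32)),P[:,2].max())
go(.472,-.342,.085)
```

```text
[ 253  182   47   46 1091] [ 0.46956778 -0.33994202  0.11480887] ((0.472127765417099, -0.34160295128822327), 0.019203120842576027) 0.11677440208860837
heading 157.6 shift [ -2.5  -3.6 135.2] yaw None q [-0.82  0.45  1.35  0.    1.34 -2.  ]
```

View pics/w2.png

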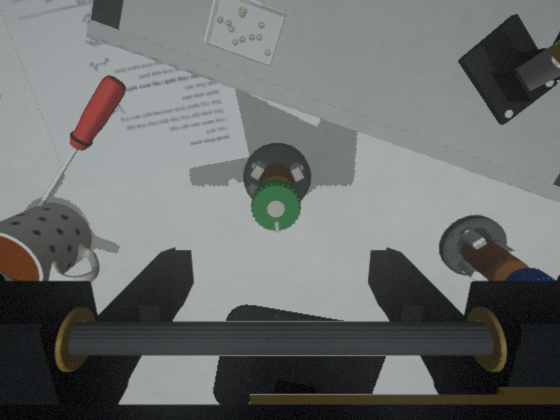

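The wrist view shows the green cap centred between the fingers at about (276,207), its white line at (277,228). Descending.

Request:
send_rows([
  {"dx": -2.5, "dy": -3.3, "dz": 30, "yaw": 0, "hand": -1},
  {"dx": -2.5, "dy": -3.3, "dz": 70, "yaw": 0, "hand": -1},
  {"dx": -2.5, "dy": -3.3, "dz": 110, "yaw": 0, "hand": -1},
  {"dx": -2.5, "dy": -3.3, "dz": 134, "yaw": 0, "hand": -1},
  {"dx": -2.5, "dy": -3.3, "dz": 134, "yaw": 0, "hand": 1},
  {"dx": -2.5, "dy": -3.3, "dz": 134, "yaw": 0, "hand": 1},
  {"dx": -2.5, "dy": -3.3, "dz": 134, "yaw": 0, "hand": 1},
  {"dx": -2.5, "dy": -3.3, "dz": 134, "yaw": 0, "hand": 1},
  {"dx": -2.5, "dy": -3.3, "dz": 134, "yaw": 0, "hand": 1},
  {"dx": -2.5, "dy": -3.3, "dz": 134, "yaw": 0, "hand": 1},
], squeeze=15)

```text
t: 3.25
tool_pos: [0.4726, -0.3428, 0.0872]
tcp_rot: [0.61, 3.081, -0.001]
wrist_force: [-0.7, -0.4, -1.2]
opening: 0.477
gripper_force: 0.0
```

Request:
send_rows([
  {"dx": 0, "dy": 0, "dz": 0, "yaw": 0, "hand": 1},
  {"dx": 0, "dy": 0, "dz": 0, "yaw": 0, "hand": 1},
  {"dx": 0, "dy": 0, "dz": 0, "yaw": 5, "hand": 1},
  {"dx": 0, "dy": 0, "dz": 0, "yaw": 10, "hand": 1},
  {"dx": 0, "dy": 0, "dz": 0, "yaw": 15, "hand": 1},
  {"dx": 0, "dy": 0, "dz": 0, "yaw": 20, "hand": 1},
  {"dx": 0, "dy": 0, "dz": 0, "yaw": 25, "hand": 1},
  {"dx": 0, "dy": 0, "dz": 0, "yaw": 30, "hand": 1},
  {"dx": 0, "dy": 0, "dz": 0, "yaw": 35, "hand": 1},
  {"dx": 0, "dy": 0, "dz": 0, "yaw": 40, "hand": 1},
])

```text
t: 4.25
tool_pos: [0.473, -0.3425, 0.0871]
tcp_rot: [1.631, 2.684, 0.001]
wrist_force: [2.6, 1.2, 2.9]
opening: 0.443
gripper_force: 15.0
```

```bash
python3 -c "
from rig import readout
s=readout.observe();print(s['moment'],s['q'][5],s['tau'][5])"
```

```text
[ 0.13086301 -0.24063619  0.05381721] -1.3064863266668953 -1.0775791481137276
```

Request:
send_rows([
  {"dx": 0, "dy": 0, "dz": 0, "yaw": 3, "hand": 1},
  {"dx": 0, "dy": 0, "dz": 0, "yaw": 6, "hand": 1},
  {"dx": 0, "dy": 0, "dz": 0, "yaw": 9, "hand": 1},
  {"dx": 0, "dy": 0, "dz": 0, "yaw": 12, "hand": 1},
  {"dx": 0, "dy": 0, "dz": 0, "yaw": 15, "hand": 1},
  {"dx": 0, "dy": 0, "dz": 0, "yaw": 18, "hand": 1},
])

```text
t: 4.85
tool_pos: [0.4733, -0.3424, 0.0871]
tcp_rot: [2.029, 2.397, 0.002]
wrist_force: [3.8, 1.3, 2.1]
opening: 0.446
gripper_force: 15.0
```

```bash
python3 -c "
from rig import readout
s=readout.observe();print(s['moment'],s['q'][5],s['tau'][5])"
```

```text
[ 0.25941921 -0.46578268  0.06953482] -0.9937844835499264 -0.6188532896339893
```

Request:
send_rows([
  {"dx": 0, "dy": 0, "dz": 0, "yaw": 3, "hand": 1},
  {"dx": 0, "dy": 0, "dz": 0, "yaw": 6, "hand": 1},
  {"dx": 0, "dy": 0, "dz": 0, "yaw": 9, "hand": 1},
  {"dx": 0, "dy": 0, "dz": 0, "yaw": 9, "hand": 1},
])

```text
t: 5.25
tool_pos: [0.4735, -0.3422, 0.0871]
tcp_rot: [2.209, 2.231, 0.002]
wrist_force: [4.0, 2.4, 2.9]
opening: 0.443
gripper_force: 15.0
```

```bash
python3 -c "
from rig import readout
s=readout.observe();print(s['moment'],s['q'][5],s['tau'][5])"
```

```text
[ 0.28637644 -0.64696457  0.30313609] -0.8378286046243504 0.7880555838346481
```

Request:
send_rows([
  {"dx": 0, "dy": 0, "dz": 0, "yaw": 2, "hand": 1},
  {"dx": 0, "dy": 0, "dz": 0, "yaw": 3, "hand": 1},
  {"dx": 0, "dy": 0, "dz": 0, "yaw": 3, "hand": 1},
  {"dx": 0, "dy": 0, "dz": 0, "yaw": 3, "hand": -1},
  {"dx": 0, "dy": 0, "dz": 0, "yaw": 3, "hand": -1},
  {"dx": 0, "dy": 0, "dz": 0, "yaw": 3, "hand": -1},
  {"dx": 0, "dy": 0, "dz": 0, "yaw": 3, "hand": -1},
  {"dx": 0, "dy": 0, "dz": -40, "yaw": 3, "hand": -1},
  {"dx": 0, "dy": 0, "dz": -85, "yaw": 3, "hand": -1},
  {"dx": 0, "dy": 0, "dz": -130, "yaw": 3, "hand": -1},
])

```text
t: 6.25
tool_pos: [0.4722, -0.3425, 0.2182]
tcp_rot: [-2.267, -2.174, -0.0]
wrist_force: [0.7, -1.1, 0.1]
opening: 1.0
gripper_force: 0.0
```

Run:
```python
from h import *
from rig import optics
f,T=wrist("w3")
m=hsv(f,(50,110,40),(75,255,255));nn,l,st,ce=cv2.connectedComponentsWithStats(m.astype(np.uint8))
i=1+np.argmax(st[1:,4]);x,y,w,h,_=st[i];print(st[i])
P,u,v=pts(f,T,l==i);t=P[P[:,2]>P[:,2].max()-.006];print(cv2.minEnclosingCircle(t[:,:2].astype(np.float32)))
A=cv2.resize(f["frame"][y-20:y+h+20,x-20:x+w+20,::-1],(400,400))
g=optics.grab_frame("scene");np.savez("pics/scene1.npz",**g);B=cv2.resize(g["frame"][200:250,277:327,::-1],(400,400))
cv2.imwrite("pics/cap1.png",np.hstack([A,B]))
go(.472,-.342,.22,109.5)
```

```text
[ 259  178   48   47 1176]
((0.4734671115875244, -0.34067124128341675), 0.019375093281269073)
heading 87.6 shift [ 2.2 -2.   2.9] yaw -21.9 q [-0.83  0.45  1.34  0.    1.34 -0.79]
```

View pics/cap1.png

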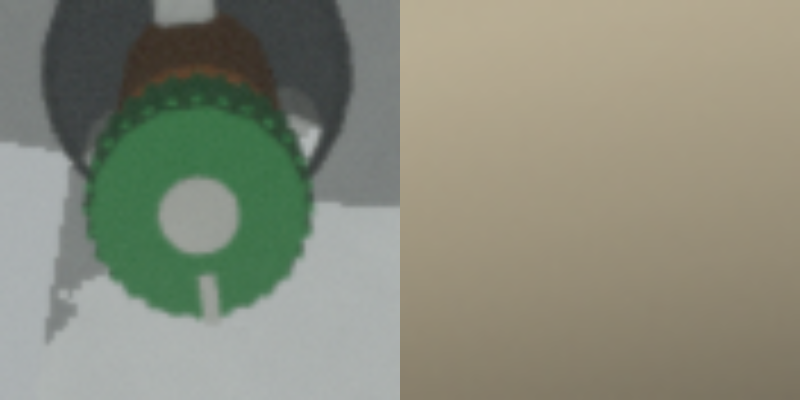

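The cap's line turned with the hand and then slipped about 4° at the stop (torque rose to 0.3 N m), so the cap is home; in the scene view the arm hides it. Next, over the probe.

```bash
python3 -c "
from h import *
go(.44,-.09,.235,109.5)"
```

```text
heading 87.6 shift [252.5 -44.4 -14.3] yaw -21.9 q [-0.83  0.45  1.34  0.    1.34 -0.79]
```

Request:
send_rows([
  {"dx": 25, "dy": -4, "dz": -14, "yaw": -4, "hand": -1},
  {"dx": 65, "dy": -11, "dz": -14, "yaw": -8, "hand": -1},
  {"dx": 105, "dy": -18, "dz": -14, "yaw": -12, "hand": -1},
  {"dx": 145, "dy": -25, "dz": -14, "yaw": -16, "hand": -1},
  {"dx": 185, "dy": -32, "dz": -14, "yaw": -20, "hand": -1},
  {"dx": 225, "dy": -40, "dz": -14, "yaw": -22, "hand": -1},
  {"dx": 252, "dy": -44, "dz": -14, "yaw": -22, "hand": -1},
  {"dx": 252, "dy": -44, "dz": -14, "yaw": -22, "hand": -1},
])

```text
t: 7.15
tool_pos: [0.4385, -0.0867, 0.2305]
tcp_rot: [-1.806, -2.57, -0.0]
wrist_force: [1.2, 0.2, -0.5]
opening: 0.998
gripper_force: 0.0
```

Run:
```python
from h import *
f,T=wrist("w4")
m=hsv(f,(20,130,50),(34,255,255));nn,l,st,ce=cv2.connectedComponentsWithStats(m.astype(np.uint8))
for i in range(1,nn):
    if st[i,4]<100: continue
    P,u,v=pts(f,T,l==i);print(st[i],P.min(0),P.max(0))
    X=np.array([np.cos(np.radians(19.5)),np.sin(np.radians(19.5))]);Y=np.array([-X[1],X[0]])
    # slices: extents along stand x, y
    for z in np.arange(.09,.165,.008):
        k=abs(P[:,2]-z)<.004
        if k.sum()>5:
            q=P[k,:2];print(round(z,3),k.sum(),np.percentile(q@X,[2,98]).round(4),np.percentile(q@Y,[2,98]).round(4))
    t=P[P[:,2]>P[:,2].max()-.006]
    print("top",t.mean(0),len(t))
m=hsv(f,(0,0,0),(179,255,45));P,u,v=pts(f,T,m);k=(P[:,2]<.02)&(P[:,2]>.006)&(np.hypot(P[:,0]-.46,P[:,1]+.082)<.06);Q=P[k]
print("foot",cv2.minAreaRect(Q[:,:2].astype(np.float32)))
go(.439,-.0895,.107,109.5); print("ctr in X,Y",np.array([.439,-.0895])@X,np.array([.439,-.0895])@Y)
```

```text
[255 185  50  50 801] [ 0.41975469 -0.10292316  0.09404164] [ 0.46085676 -0.07405813  0.15772203]
0.098 24 [0.3855 0.4051] [-0.2374 -0.2202]
0.106 51 [0.3826 0.4042] [-0.2373 -0.2199]
0.114 66 [0.3838 0.4013] [-0.2339 -0.2201]
0.122 41 [0.3834 0.3991] [-0.2289 -0.22  ]
0.13 45 [0.3851 0.3963] [-0.2293 -0.2201]
0.138 42 [0.3836 0.3937] [-0.2263 -0.22  ]
0.146 56 [0.3661 0.3904] [-0.2277 -0.2201]
0.154 475 [0.367  0.3873] [-0.2411 -0.2204]
top [ 0.43560326 -0.08865983  0.15461236] 403
[485 350  20  22 137] [ 0.47676378 -0.05271945  0.30955659] [ 0.48132069 -0.04483019  0.31542249]
top [ 0.47917353 -0.0489839   0.31304106] 136
[450 387 110  17 880] [ 0.46647999 -0.05661217  0.31651179] [ 0.4920723  -0.04700053  0.32262651]
top [ 0.48110707 -0.05111585  0.31987645] 877
foot ((0.45575904846191406, -0.07009298354387283), (0.08139997720718384, 0.06933487206697464), 21.86114501953125)
heading 109.7 shift [ -1.2  -0.3 123.5] yaw 0.2 q [-0.46  0.15  1.73 -0.    1.26 -0.81]
ctr in X,Y 0.3839439006880438 -0.2309076246563754
```

View pics/w4.png

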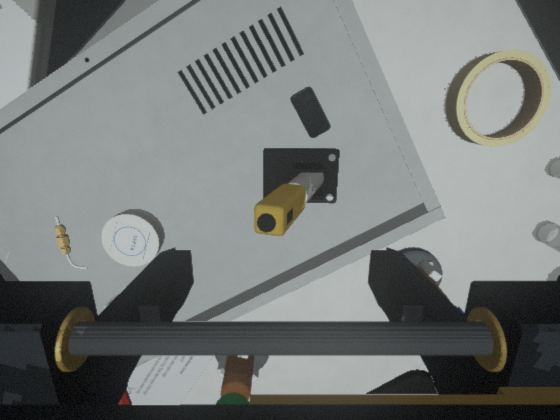

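The probe handle's top is at (268,220), centred between the fingers, and the foot is square to the gripper. The measured lean is about 17.6°. Going down and closing gently across the lean.

Request:
send_rows([
  {"dx": -1, "dy": 0.7, "dz": 40, "yaw": 0, "hand": -1},
  {"dx": -1, "dy": 0.7, "dz": 80, "yaw": 0, "hand": -1},
  {"dx": -1, "dy": 0.7, "dz": 110, "yaw": 0, "hand": -1},
  {"dx": -1, "dy": 0.7, "dz": 123, "yaw": 0, "hand": -1},
  {"dx": -1, "dy": 0.7, "dz": 123, "yaw": 0, "hand": 1},
  {"dx": -1, "dy": 0.7, "dz": 123, "yaw": 0, "hand": 1},
  {"dx": -1, "dy": 0.7, "dz": 123, "yaw": 0, "hand": 1},
  {"dx": -1, "dy": 0.7, "dz": 123, "yaw": 0, "hand": 1},
  {"dx": -1, "dy": 0.7, "dz": 123, "yaw": 0, "hand": 1},
  {"dx": -1, "dy": 0.7, "dz": 123, "yaw": 0, "hand": 1},
], squeeze=8)

```text
t: 8.2
tool_pos: [0.4402, -0.0899, 0.108]
tcp_rot: [1.81, 2.567, 0.0]
wrist_force: [-1.2, 0.2, -0.0]
opening: 0.479
gripper_force: 0.2
```

Request:
send_rows([
  {"dx": 0, "dy": 0, "dz": 0, "yaw": 0, "hand": 1},
  {"dx": 0, "dy": 0, "dz": 0, "yaw": 0, "hand": 1},
  {"dx": 0, "dy": 0, "dz": 0, "yaw": 0, "hand": 1},
])

```text
t: 8.5
tool_pos: [0.4401, -0.0899, 0.108]
tcp_rot: [1.81, 2.567, 0.0]
wrist_force: [-1.6, -0.0, 5.4]
opening: 0.422
gripper_force: 7.7
```

Request:
send_rows([
  {"dx": 0, "dy": -2, "dz": -6, "yaw": 0, "hand": 1},
  {"dx": 0, "dy": -5, "dz": -14, "yaw": 0, "hand": 1},
  {"dx": 0, "dy": -7, "dz": -22, "yaw": 0, "hand": 1},
  {"dx": 0, "dy": -10, "dz": -30, "yaw": 0, "hand": 1},
  {"dx": 0, "dy": -10, "dz": -30, "yaw": 0, "hand": 1},
])

```text
t: 9.0
tool_pos: [0.4309, -0.0935, 0.1391]
tcp_rot: [1.81, 2.565, 0.001]
wrist_force: [2.2, 1.3, 1.4]
opening: 0.416
gripper_force: 7.5
```

```bash
cat >> h.py <<'E'
def probe(name):
    f,T=wrist(name)
    m=hsv(f,(20,130,50),(34,255,255));m[330:]=False;n,l,st,ce=cv2.connectedComponentsWithStats(m.astype(np.uint8))
    for i in range(1,n):
        P,u,v=pts(f,T,l==i)
        if st[i,4]>100 and len(P): print(st[i],P.mean(0).round(4),P.min(0).round(3),P.max(0).round(3))
    from rig import readout
    print(readout.observe()["tool_pos"])
E
python3 -c "
from h import *
probe('w5')"
```

```text
[ 233  235   89   87 4892] [ 0.4288 -0.0836  0.1665] [ 0.411 -0.103  0.122] [ 0.45  -0.067  0.214]
[ 0.43086902 -0.09341313  0.13856402]
```

Request:
send_rows([
  {"dx": 0, "dy": -3, "dz": -8, "yaw": 0, "hand": 1},
  {"dx": 0, "dy": -5, "dz": -16, "yaw": 0, "hand": 1},
  {"dx": 0, "dy": -8, "dz": -24, "yaw": 0, "hand": 1},
  {"dx": 0, "dy": -10, "dz": -32, "yaw": 0, "hand": 1},
  {"dx": 0, "dy": -13, "dz": -40, "yaw": 0, "hand": 1},
  {"dx": 0, "dy": -16, "dz": -50, "yaw": 0, "hand": 1},
  {"dx": 0, "dy": -18, "dz": -60, "yaw": 0, "hand": 1},
  {"dx": 0, "dy": -18, "dz": -70, "yaw": 0, "hand": 1},
  {"dx": 0, "dy": -18, "dz": -80, "yaw": 0, "hand": 1},
  {"dx": 0, "dy": -18, "dz": -80, "yaw": 0, "hand": 1},
])

```text
t: 10.05
tool_pos: [0.4142, -0.0994, 0.2191]
tcp_rot: [1.809, 2.565, 0.0]
wrist_force: [-0.1, 0.2, -1.3]
opening: 0.271
gripper_force: 8.0
```

Run:
```python
from h import *
from rig import optics
probe('w6')
g=optics.grab_frame("scene");h=optics.grab_frame("side");np.savez("pics/scene2.npz",**g);np.savez("pics/side2.npz",**h)
cv2.imwrite("pics/two2.png",np.hstack([cv2.resize(a["frame"][200:330,190:330,::-1],(400,371)) for a in(g,h)]))
```

```text
[ 257  232   48   60 1544] [ 0.4129 -0.0951  0.2201] [ 0.401 -0.113  0.199] [ 0.428 -0.086  0.228]
[ 0.41389031 -0.09931201  0.2182186 ]
```

View pics/w6.png

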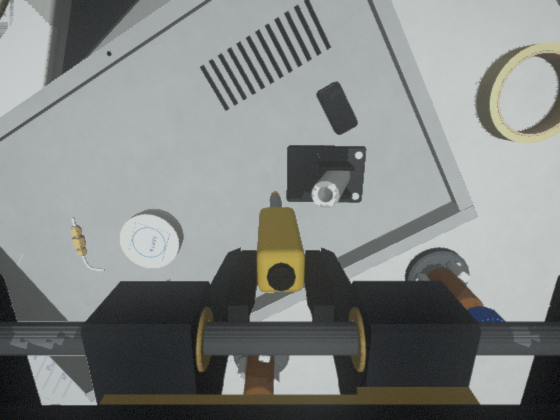

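The handle is now flush between the fingers (24 mm opening), the stand's tube at (325,193) is empty, and the tip shows at about (275,198). Next I'll measure its height in the grip and its tilt.

Run:
```python
from h import *
f=load("w6");H=f["hand_eye"]
m=hsv(f,(20,130,50),(34,255,255));m[330:]=0
P,u,v=pts(f,H,m)
for r in range(205,300,6):
    k=(v==r)
    if k.any(): print(r,u[k].min(),u[k].max(),np.median(P[k],0).round(4))
# shaft / tip
x=np.zeros_like(m);x[188:210,266:286]=1
P,u,v=pts(f,H,x)
k=P[:,2]<.14
for r in range(188,210,3):
    j=k&(v==r)
    if j.any(): print("tip",r,u[j].min(),u[j].max(),np.median(P[j],0).round(4), f["frame"][r,int(np.median(u[j]))])
```

```text
217 281 281 [0.0116 0.0007 0.0438]
223 278 292 [0.0118 0.0033 0.0332]
229 278 287 [0.0114 0.0015 0.025 ]
235 269 292 [ 0.0113 -0.0001  0.0168]
241 259 291 [ 0.0114 -0.0017  0.009 ]
247 264 298 [0.0113 0.0016 0.002 ]
253 258 302 [ 0.0101  0.0001 -0.002 ]
259 257 304 [ 0.0074  0.0001 -0.003 ]
265 257 304 [ 0.0042  0.0004 -0.0032]
271 257 303 [ 0.0007 -0.0062 -0.0027]
277 258 303 [-0.0027 -0.0066 -0.0026]
283 258 302 [-0.0059 -0.006  -0.0028]
289 261 299 [-0.0092 -0.0033 -0.003 ]
tip 191 274 276 [ 0.0044 -0.0043  0.1277] [128 122 106]
tip 194 271 279 [ 0.0051 -0.0041  0.1159] [91 93 91]
tip 197 270 280 [ 0.0047 -0.0039  0.1086] [88 93 93]
tip 200 269 281 [ 0.0045 -0.0039  0.1013] [89 94 94]
tip 203 270 281 [ 0.0045 -0.0034  0.0937] [89 92 92]
tip 206 270 281 [ 0.0045 -0.0033  0.0864] [89 92 89]
tip 209 266 285 [ 0.0118 -0.0029  0.0581] [115 102  61]
```

View pics/two2.png

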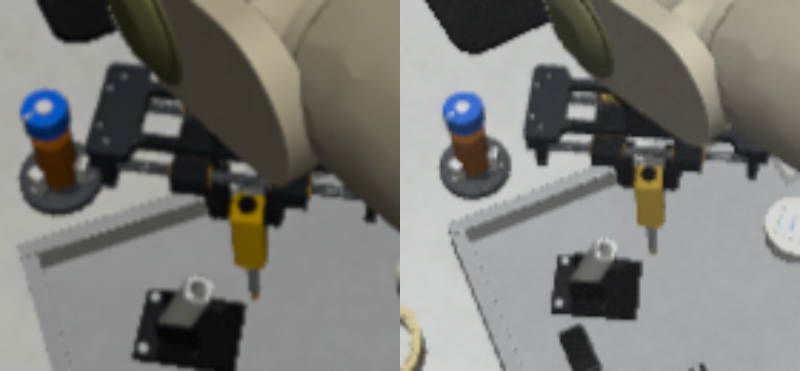

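The probe is upright, but the top of the handle is only 3 mm above the fingertips. I'll set the tip on a bare bit of tray floor and slide the fingers down the handle at low grip force.

Request:
send_rows([
  {"dx": 0, "dy": -10, "dz": 0, "yaw": 0, "hand": 1},
  {"dx": 0, "dy": -20, "dz": 5, "yaw": 0, "hand": 1},
  {"dx": 0, "dy": -30, "dz": 18, "yaw": 0, "hand": 1},
  {"dx": 0, "dy": -30, "dz": 32, "yaw": 0, "hand": 1},
  {"dx": 0, "dy": -30, "dz": 46, "yaw": 0, "hand": 1},
  {"dx": 0, "dy": -30, "dz": 58, "yaw": 0, "hand": 1},
  {"dx": 0, "dy": -30, "dz": 66, "yaw": 0, "hand": 1},
  {"dx": 0, "dy": -30, "dz": 72, "yaw": 0, "hand": 1},
  {"dx": 0, "dy": -30, "dz": 74, "yaw": 0, "hand": 1},
  {"dx": 0, "dy": -30, "dz": 74, "yaw": 0, "hand": 1},
], squeeze=8)

```text
t: 11.2
tool_pos: [0.3854, -0.1093, 0.1437]
tcp_rot: [-1.811, -2.567, 0.0]
wrist_force: [0.3, 0.6, -1.1]
opening: 0.27
gripper_force: 8.0
```

```bash
cat >> h.py <<'E'
def held(name):
    f,_=wrist(name);H=f["hand_eye"];m=hsv(f,(20,130,50),(34,255,255));m[330:]=0
    P,u,v=pts(f,H,m);k=(P[:,2]<.09)&(abs(P[:,1])<.03);P=P[k]
    t=P[(P[:,0]<.006)&(P[:,0]>-.01)];print("top z",np.median(t[:,2]).round(4),len(t))
    for a in np.arange(-.06,.08,.01):
        j=abs(P[:,2]-a)<.003
        if j.sum()>5:print("z",a.round(3),"front x",np.percentile(P[j,0],95).round(4),"y",np.percentile(P[j,1],[3,97]).round(4))
    x=np.zeros_like(m);x[100:235,240:320]=1;x&=~m
    P,u,v=pts(f,H,x);P=P[(abs(P[:,0])<.02)&(abs(P[:,1])<.02)&(P[:,2]>.0)]
    for a in np.arange(.02,.14,.01):
        j=abs(P[:,2]-a)<.003
        if j.sum()>3:print("shaft z",a.round(3),np.median(P[j],0).round(4),np.ptp(P[j,1]).round(4))
E
python3 -c "
from h import *
held('w7')"
```

```text
top z -0.0029 660
z 0.0 front x 0.0114 y [-0.0108  0.0114]
z 0.01 front x 0.0118 y [-0.0083  0.0078]
z 0.02 front x 0.0117 y [0.0029 0.0073]
shaft z 0.02 [ 0.0115 -0.001   0.0201] 0.022
shaft z 0.03 [ 0.0115 -0.0016  0.03  ] 0.0238
shaft z 0.04 [ 0.0116 -0.0017  0.0398] 0.0237
shaft z 0.05 [ 0.0117 -0.0018  0.05  ] 0.0234
shaft z 0.06 [ 0.0118 -0.0025  0.06  ] 0.0238
shaft z 0.09 [ 0.0048 -0.003   0.0899] 0.0084
shaft z 0.1 [ 0.0049 -0.0039  0.1006] 0.0087
shaft z 0.11 [ 0.0044 -0.004   0.1097] 0.0098
shaft z 0.13 [ 0.0043 -0.0052  0.1281] 0.0061
```

Request:
send_rows([
  {"dx": 0, "dy": 0, "dz": 5, "yaw": 0, "hand": 1},
  {"dx": 0, "dy": 0, "dz": 9, "yaw": 0, "hand": 1},
  {"dx": 0, "dy": 0, "dz": 12, "yaw": 0, "hand": 1},
  {"dx": 0, "dy": 0, "dz": 15, "yaw": 0, "hand": 1},
  {"dx": 0, "dy": 0, "dz": 17, "yaw": 0, "hand": 1},
  {"dx": 0, "dy": 0, "dz": 17, "yaw": 0, "hand": 1},
])

```text
t: 11.85
tool_pos: [0.3854, -0.1093, 0.1266]
tcp_rot: [-1.811, -2.567, 0.0]
wrist_force: [-1.1, 0.4, 1.8]
opening: 0.27
gripper_force: 8.0
```

Request:
send_rows([
  {"dx": 0, "dy": 0, "dz": 0, "yaw": 0, "hand": 1},
  {"dx": 0, "dy": 0, "dz": 4, "yaw": 0, "hand": 1},
  {"dx": 0, "dy": 0, "dz": 8, "yaw": 0, "hand": 1},
  {"dx": 0, "dy": 0, "dz": 12, "yaw": 0, "hand": 1},
  {"dx": 0, "dy": 0, "dz": 16, "yaw": 0, "hand": 1},
  {"dx": 0, "dy": 0, "dz": 16, "yaw": 0, "hand": 1},
], squeeze=4)

```text
t: 12.45
tool_pos: [0.3855, -0.1094, 0.1105]
tcp_rot: [1.811, 2.567, -0.0]
wrist_force: [0.8, -1.0, 3.2]
opening: 0.275
gripper_force: 4.0
```

```bash
python3 -c "
from h import *
held('w8')"
```

```text
top z -0.0143 742
z -0.02 front x 0.0023 y [-0.0061  0.0077]
z -0.01 front x 0.0118 y [-0.0108  0.0121]
z 0.0 front x 0.012 y [-0.0076  0.0094]
z 0.01 front x 0.0119 y [-0.0025  0.009 ]
shaft z 0.02 [ 0.0117 -0.001   0.0202] 0.022
shaft z 0.03 [ 0.0117 -0.0016  0.0298] 0.0238
shaft z 0.04 [ 0.0119 -0.0017  0.04  ] 0.0235
shaft z 0.05 [ 0.012  -0.0024  0.0492] 0.0234
shaft z 0.07 [ 0.0052 -0.0031  0.0709] 0.0049
shaft z 0.08 [ 0.0048 -0.0043  0.0802] 0.0088
shaft z 0.09 [ 0.005  -0.0038  0.09  ] 0.0099
shaft z 0.1 [ 0.0051 -0.0047  0.1001] 0.0095
shaft z 0.11 [0.006  0.0032 0.11  ] 0.04
```

Sliding works and the probe stays upright, so I'll go on about 25 mm and then grip firmly.

Request:
send_rows([
  {"dx": 0, "dy": 0, "dz": 4, "yaw": 0, "hand": 1},
  {"dx": 0, "dy": 0, "dz": 8, "yaw": 0, "hand": 1},
  {"dx": 0, "dy": 0, "dz": 12, "yaw": 0, "hand": 1},
  {"dx": 0, "dy": 0, "dz": 16, "yaw": 0, "hand": 1},
  {"dx": 0, "dy": 0, "dz": 20, "yaw": 0, "hand": 1},
  {"dx": 0, "dy": 0, "dz": 24, "yaw": 0, "hand": 1},
  {"dx": 0, "dy": 0, "dz": 24, "yaw": 0, "hand": 1},
])

```text
t: 13.2
tool_pos: [0.3854, -0.1094, 0.0866]
tcp_rot: [1.811, 2.567, -0.0]
wrist_force: [-2.8, -0.2, 4.6]
opening: 0.285
gripper_force: 4.3
```

Request:
send_rows([
  {"dx": 0, "dy": 0, "dz": 0, "yaw": 0, "hand": 1},
  {"dx": 0, "dy": 0, "dz": 0, "yaw": 0, "hand": 1},
  {"dx": 0, "dy": 0, "dz": 0, "yaw": 0, "hand": 1},
  {"dx": 0, "dy": 0, "dz": -15, "yaw": 0, "hand": 1},
  {"dx": 0, "dy": 0, "dz": -40, "yaw": 0, "hand": 1},
  {"dx": 0, "dy": 0, "dz": -70, "yaw": 0, "hand": 1},
  {"dx": 0, "dy": 0, "dz": -100, "yaw": 0, "hand": 1},
  {"dx": 0, "dy": 0, "dz": -130, "yaw": 0, "hand": 1},
  {"dx": 0, "dy": 0, "dz": -150, "yaw": 0, "hand": 1},
  {"dx": 0, "dy": 0, "dz": -150, "yaw": 0, "hand": 1},
], squeeze=20)

```text
t: 14.2
tool_pos: [0.386, -0.1096, 0.2383]
tcp_rot: [1.808, 2.564, 0.0]
wrist_force: [0.0, -0.1, -1.1]
opening: 0.271
gripper_force: 20.0
```

```bash
python3 -c "
from h import *
held('w9')
go(.4725,-.3415,.236)"
```

```text
top z -0.0386 501
z -0.04 front x 0.011 y [-0.0098  0.011 ]
z -0.03 front x 0.0123 y [-0.0102  0.0114]
z -0.02 front x 0.0123 y [-0.0103  0.011 ]
z -0.01 front x 0.0124 y [-0.0094  0.0102]
z 0.0 front x 0.0123 y [-0.0089  0.0089]
shaft z 0.02 [0.012  0.0001 0.0202] 0.022
shaft z 0.03 [0.0116 0.0035 0.0273] 0.0204
shaft z 0.05 [0.0046 0.0001 0.0503] 0.0084
shaft z 0.06 [ 0.0047 -0.0006  0.0596] 0.0094
shaft z 0.07 [ 0.0047 -0.0006  0.0702] 0.0098
shaft z 0.08 [ 0.0046 -0.0007  0.0788] 0.0087
shaft z 0.09 [ 0.0039 -0.0007  0.0905] 0.0076
heading 109.6 shift [-248.     4.1    0.7] yaw None q [-0.57  0.03  1.84 -0.    1.27 -0.91]
```

Request:
send_rows([
  {"dx": -20, "dy": 1, "dz": 0, "yaw": 0, "hand": 1},
  {"dx": -50, "dy": 2, "dz": 0, "yaw": 0, "hand": 1},
  {"dx": -85, "dy": 3, "dz": 0, "yaw": 0, "hand": 1},
  {"dx": -120, "dy": 4, "dz": 0, "yaw": 0, "hand": 1},
  {"dx": -155, "dy": 5, "dz": 0, "yaw": 0, "hand": 1},
  {"dx": -190, "dy": 5, "dz": 0, "yaw": 0, "hand": 1},
  {"dx": -220, "dy": 5, "dz": 0, "yaw": 0, "hand": 1},
  {"dx": -240, "dy": 5, "dz": 0, "yaw": 0, "hand": 1},
  {"dx": -248, "dy": 5, "dz": 0, "yaw": 0, "hand": 1},
  {"dx": -248, "dy": 5, "dz": 0, "yaw": 0, "hand": 1},
])

```text
t: 15.25
tool_pos: [0.473, -0.3412, 0.2349]
tcp_rot: [-1.81, -2.564, -0.001]
wrist_force: [0.5, 0.9, -0.4]
opening: 0.273
gripper_force: 20.0
```

Run:
```python
from h import *
from rig import optics
held('w10')
f=load('w10');T=f["T"];m=hsv(f,(50,100,30),(78,255,255))
P,u,v=pts(f,T,m);t=P[(P[:,2]>.11)&(P[:,2]<.125)&(np.hypot(P[:,0]-.472,P[:,1]+.342)<.03)];print(len(t),t[:,2].max(),cv2.minEnclosingCircle(t[:,:2].astype(np.float32)))
go(.4725,-.3415,.208)
cv2.imwrite("pics/w10c.png",cv2.resize(f["frame"][130:310,190:370,::-1],(540,540)))
```

```text
top z -0.0385 481
z -0.04 front x 0.0109 y [-0.0097  0.0111]
z -0.03 front x 0.0123 y [-0.0102  0.0113]
z -0.02 front x 0.0123 y [-0.0097  0.0103]
z -0.01 front x 0.0123 y [-0.0088  0.0091]
z 0.0 front x 0.0122 y [-0.0046  0.0068]
shaft z 0.02 [0.012  0.0001 0.0199] 0.0219
shaft z 0.03 [ 0.0116 -0.0081  0.0272] 0.0114
shaft z 0.05 [ 0.0049 -0.0005  0.0497] 0.0084
shaft z 0.06 [ 0.0047 -0.0012  0.0598] 0.0094
shaft z 0.07 [ 0.0048 -0.0006  0.0697] 0.0098
shaft z 0.08 [0.0048 0.0001 0.0792] 0.0087
shaft z 0.09 [ 0.0038 -0.0011  0.0907] 0.0076
shaft z 0.12 [0.0016 0.0009 0.12  ] 0.0393
shaft z 0.13 [0.0155 0.0017 0.1297] 0.0392
1115 0.11720017488235246 ((0.47288018465042114, -0.34087952971458435), 0.0196496844291687)
heading 109.6 shift [-0.7 -0.8 27.4] yaw None q [-0.82  0.45  1.32  0.    1.38 -1.17]
```

View pics/w10c.png

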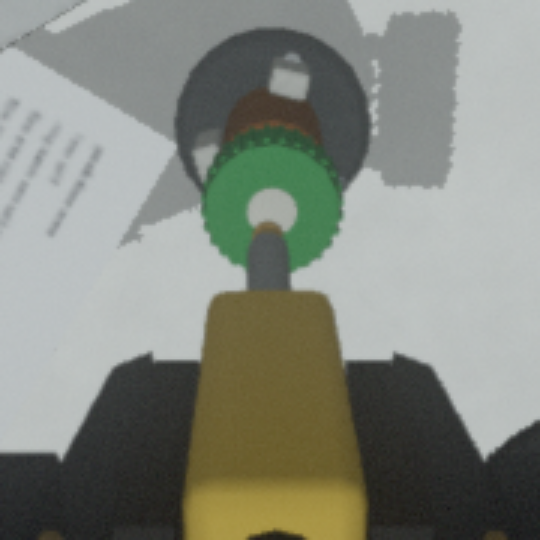

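The crop shows the brass tip at (268,230) right over the white disc at (272,208), lined up sideways and still above it. Lowering slowly.

Request:
send_rows([
  {"dx": 0, "dy": 0, "dz": 6, "yaw": 0, "hand": 1},
  {"dx": 0, "dy": 0, "dz": 12, "yaw": 0, "hand": 1},
  {"dx": 0, "dy": 0, "dz": 17, "yaw": 0, "hand": 1},
  {"dx": 0, "dy": 0, "dz": 21, "yaw": 0, "hand": 1},
  {"dx": 0, "dy": 0, "dz": 23, "yaw": 0, "hand": 1},
  {"dx": 0, "dy": 0, "dz": 25, "yaw": 0, "hand": 1},
  {"dx": 0, "dy": 0, "dz": 27, "yaw": 0, "hand": 1},
  {"dx": 0, "dy": 0, "dz": 27, "yaw": 0, "hand": 1},
  {"dx": 0, "dy": 0, "dz": 27, "yaw": 0, "hand": 1},
  {"dx": 0, "dy": 0, "dz": 27, "yaw": 0, "hand": 1},
])

```text
t: 16.3
tool_pos: [0.4734, -0.3413, 0.21]
tcp_rot: [1.81, 2.567, -0.0]
wrist_force: [0.5, 0.7, -0.4]
opening: 0.268
gripper_force: 20.0
```

Run:
```python
from h import *
from rig import readout
held('w11')
f=load('w11');T=f["T"];m=hsv(f,(50,100,30),(78,255,255))
P,u,v=pts(f,T,m);t=P[(P[:,2]>.11)&(P[:,2]<.125)&(np.hypot(P[:,0]-.472,P[:,1]+.342)<.03)];print(len(t),np.median(t[:,2]),t[:,2].max(),cv2.minEnclosingCircle(t[:,:2].astype(np.float32)))
# cap white line: world heading from cap centre
g=load('w3')
for n,a in(("w3",g),("w11",f)):
    h=cv2.cvtColor(a["frame"],cv2.COLOR_RGB2HSV);w=(h[:,:,1]<60)&(h[:,:,2]>130)
    P,_,_=pts(a,a["T"],w);d=P-[.4727,-.341,0];r=np.hypot(d[:,0],d[:,1]);k=(abs(P[:,2]-.1165)<.003)&(r<.0185)&(r>.0125);print(n,k.sum(),np.degrees(np.arctan2(d[k,1].mean(),d[k,0].mean())))
s=readout.observe();print(s["wrist_force"],s["tool_pos"])
```

```text
top z -0.0385 493
z -0.04 front x 0.0109 y [-0.0097  0.011 ]
z -0.03 front x 0.0123 y [-0.0103  0.0112]
z -0.02 front x 0.0124 y [-0.01    0.0105]
z -0.01 front x 0.0124 y [-0.0085  0.0104]
z 0.0 front x 0.0125 y [-0.0068  0.0081]
z 0.01 front x 0.0124 y [-0.0055  0.0075]
shaft z 0.02 [0.0121 0.0001 0.02  ] 0.0227
shaft z 0.03 [ 0.0115 -0.0033  0.0272] 0.0192
shaft z 0.05 [ 0.0048 -0.0005  0.05  ] 0.009
shaft z 0.06 [ 0.0048 -0.0006  0.0597] 0.0094
shaft z 0.07 [ 0.0048 -0.0006  0.0704] 0.0099
shaft z 0.08 [ 0.0051 -0.0007  0.079 ] 0.0087
shaft z 0.09 [ 0.004  -0.0007  0.0898] 0.0076
shaft z 0.1 [0.0138 0.0016 0.0986] 0.0399
shaft z 0.11 [ 0.0166 -0.0004  0.1101] 0.0381
shaft z 0.13 [ 0.0147 -0.0022  0.1325] 0.0165
1329 0.1148084389346253 0.11691517565259682 ((0.47316819429397583, -0.34095513820648193), 0.019824281334877014)
w3 27 -82.27919328441615
w11 0 nan
[0.64636774 0.26975129 0.58577693] [ 0.47339411 -0.34127736  0.20990597]<stdin>:10: RuntimeWarning: Mean of empty slice.
  ret = ret.dtype.type(ret / rcount)
```

Request:
send_rows([
  {"dx": 0, "dy": 0, "dz": 1, "yaw": 0, "hand": 1},
  {"dx": 0, "dy": 0, "dz": 2.5, "yaw": 0, "hand": 1},
  {"dx": 0, "dy": 0, "dz": 2.5, "yaw": 0, "hand": 1},
  {"dx": 0, "dy": 0, "dz": 2.5, "yaw": 0, "hand": 1},
])

```text
t: 16.75
tool_pos: [0.4734, -0.3413, 0.2073]
tcp_rot: [1.811, 2.567, -0.0]
wrist_force: [-0.5, 0.3, 1.6]
opening: 0.271
gripper_force: 20.0
```

Run:
```python
from h import *
from rig import readout,optics
F=[];Z=[]
for _ in range(20):
    f=optics.grab_frame("wrist");s=readout.observe();F.append(s["wrist_force"]);Z.append(s["tool_pos"])
print(np.mean(F,0),np.std(F,0),np.mean(Z,0),s["t"])
H=f["hand_eye"];fr=f["frame"]
# visible shaft+tip length: handle-bottom to cap along tool z
P,u,v=pts(f,H,hsv(f,(5,80,60),(19,255,255)));k=(abs(P[:,0])<.01)&(abs(P[:,1])<.01)&(P[:,2]>.06)&(P[:,2]<.12);print("brass",k.sum(),P[k].min(0) if k.any() else 0,P[k].max(0) if k.any() else 0)
```

```text
[-0.09211375 -0.19447967  1.24575191] [0.37050373 0.44359954 0.51904293] [ 0.47335953 -0.34123073  0.20724574] 17.75
brass 0 0 0
```

```bash
python3 -c "
from rig import job_done
print(job_done())"
```

```text
the job is handed in; nothing more can be done
None
```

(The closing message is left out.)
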